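# Vent the vacuum desiccator and crack its stuck lid

### The job

Let air into the vacuum desiccator chamber by turning its red vent handle a quarter turn anticlockwise to fully open, then take the lid by its steel pull bar and break it free of the sticking gasket. Hold the lid ajar with its front edge about 30 mm above the closed position, never letting it jump past about 60 mm, and finish while still holding it there by the bar. Leave the vent open and do not disturb the glassware and tools standing around.

Things in the scene. Friction and masses are not known exactly. Their poses are not given: they have to be found in the camera images.
- chamber: vacuum desiccator chamber fixed to the bench: square aluminium box 240 x 240 mm, rim 125 mm high with a 3 mm rubber gasket, clear hinged lid on top. Origin under its centre, on the bench; x points from the front (pull bar) to the back (hinge), z up. Red vent handle on its right at chamber (-40, -205) mm, round white gauge on its left at (50, 165) mm
- vent_grip (a point): point on the vertical axis of the vent valve's red butterfly handle, at gripping height, 129.5 mm above the bench. The blade is 58 mm long (this point's x, turning with it), 12 mm thick (its y), and reaches 15 mm above and 19 mm below this point. Nothing else stands above 95 mm within 65 mm of the axis
- vent (a joint): angle of the vent handle, rad: 0 = shut (blade along the chamber's x, across the pipe), grows anticlockwise seen from above to the stop at 1.57 = open (blade along the chamber's y). Starts at 0 to 0.15. Friction 0.06 N m; it stays where it is left. Until it is past about 1.2 the vacuum keeps the lid shut against any pull
- pull_bar (a point): round steel pull bar on the lid near its front edge, moving with it: 12 mm diameter, 116 mm long along the chamber's y, on two posts 104 mm apart. Point: middle of the bar, on its axis: with the lid shut 175 mm above the bench, 35 mm above the lid's top, at chamber (-90, 0) mm, 222 mm in front of and 41 mm above the hinge axis. Free space before and behind it
- lid: the clear lid; its origin is the middle of the lid's horizontal hinge axis, at the chamber's back edge, 134 mm above the bench, at chamber (132, 0) mm; the axis runs along the chamber's y
- lid_angle (a joint): lid angle, rad: 0 = shut, grows as the front edge rises, to 1.3. Clear plate 256 x 258 x 12 mm, 0.75 to 1 kg with bar; front edge 262 mm from the hinge, so 30 mm there is 0.115 rad. Its weight at the bar is about 5 N; the sticky gasket adds about 15 N, building up over the first 2 mm of lift, lets go abruptly and does not stick again. Unheld, it falls shut
- grease_jar: loose bystander: low white plastic jar with blue cap, 52 mm diameter, 42 mm high, on the bench in front of the chamber; origin under its centre
- joint_adapter: loose bystander: clear ground-glass joint adapter standing upright, 42 mm diameter, 90 mm high, on the bench left of the chamber; origin under its centre
- flange_clamp: loose bystander: steel spring clamp for glass flanges lying flat, about 105 x 65 mm, 15 mm high, on the bench in front of the chamber, right half; origin at its underside near its coil
- vial: loose bystander: amber glass vial with black cap, 24 mm diameter, 48 mm high, on the bench right of the chamber, behind the vent valve; origin under its centre
- flask: loose bystander: clear conical glass flask, 84 mm diameter, 130 mm high, at the left of the bench; origin under its centre
- bottle: loose bystander: glass bottle with blue cap and paper label, 70 mm diameter, 150 mm high, at the right of the bench; origin under its centre
- graphite_paddle: loose bystander: black graphite paddle with wooden handle lying on the bench, 235 mm long, 18 mm high, near the robot on its left; origin at its underside where the handle ends
- brush: loose bystander: flat brush with wooden handle lying on the bench near the robot on its right; origin at its underside

How it is judged:
By the outcome, as a careful person would: the job done as asked, in the order asked, and still so for the second after the job is handed in, while the arm keeps its last pose, push and grip.
It also fails if it takes over 45 s, if anything falls off the work surface, if the arm or the gripper's body presses on something with over 40 N, if the wrist force passes 120 N, or if a joint passes its speed limit or range.

### The arm

A 6-joint arm with a two-finger parallel gripper is mounted at the origin on the work surface. World frame = base frame: x ahead of the robot, y to its left, z up, the work surface at z = 0. Lengths are in m, angles in rad, forces in N, time in s.
With the tool pointing down it reaches from about 0.3 to 0.775 m from the base axis. Payload 14.6 kg.
Tool frame: the origin (TCP) lies at the very end of the fingers, on their centre line; the grasp point (between the pads) lies 19 mm behind it; z points along the fingers, y is the direction in which the jaws open and shut (so a half turn about z gives the same grasp; the last joint's range is limited). The gripper opens to 85 mm and grips with 20 to 120 N. Pads are 22 mm wide; open, the fingers measure 114 mm over their backs; the gripper's body (76 mm by 85 mm) begins 54 mm behind the grasp point. The pads swing forward as they close: fully open they stand 13 mm farther back than shut.
Start: joints at [-1.326, 0.3, 1.521, -0, 1.321, -0.067], TCP at [0.169, -0.523, 0.231] pointing down, gripper open.
Joint ranges: [-3.03, 3.03], [-0.79, 2.21], [0.23, 2.52], [-1.04, 4.18], [0, 3.07], [-2.55, 2.55]. Speed limits (rad/s): [2.22, 2.22, 2.57, 3.14, 3.14, 3.14].

### API

Orientations are given as [roll, pitch, yaw] about the fixed x, y, z axes, in that order (R = Rz(yaw) Ry(pitch) Rx(roll)).
In Python, from workcell import state, grab_frame, hand_in gives the robot as it stands.
- The arm moves only by the shell command python3 -m handwheel 'ROWS' [OPENING] [FORCE]. ROWS is JSON, a list of rows, each a list of 2 entries, a list of its own where there are three numbers: the shift along the tool's x, y, z in units of 30 mm (1.0 is 30 mm), then the turn, a rotation vector about the tool's x, y, z in units of 5 degrees (1.0 is 5 degrees). In form: [[[tx, ty, tz], [wx, wy, wz]], ...]. A call has 1 to 12 rows; each row shifts and turns the commanded pose from where the row before left it, along the tool's axes as they then stand; what a row does not reach is not made up. A row lasts 1/12 s, in which the tool goes at most 41.7 mm and 7.16 degrees, less where a joint would pass 70% of its speed; a pose out of reach is approached as far as the arm can. A call is refused whole if a number of a shift passes 1 or a number of a turn 1, either way. A call with a gripper value outside its range is refused whole. OPENING is the closure, from -1 (fully open) to 1 (shut), set as the call begins (- or left out, the last holds). The fingers move at their own pace and stop on an object; FORCE is the grip in N (left out, the last holds). Time passes only in rows, so rows that do not move let the fingers close. It gives the time, the measured TCP pose, the force and the opening at its end, in the units of the state.
- state(): the state, without advancing time (a new reading comes with each control period).
- grab_frame(name): name is "side" or "top" or "wrist"; returns a dict with "frame" (400x640x3 uint8, red, green, blue), "depth" (400x640 float32, m along the optical axis (not along the pixel's ray), 0 where there is no reading), "fx", "fy", "cx", "cy" (pixels), "rvec" (rotation vector, rad) and "tvec" (3), from world to camera coordinates, as OpenCV has them; the wrist camera has in their place "hand_eye" (4x4, takes a point from camera to tool coordinates, whose origin is the TCP and whose axes are the flange's). Camera axes: x right, y down, z forward; pixel columns grow to the right and rows downward; lengths in m; the calibration is good to about 2 mm. The wrist camera is an equidistant fisheye: a pixel r from the principal point sees the ray r / f radians off the axis. A picture is of the moment at which its call begins: read the wrist's pose just before it.
- hand_in(): hands the job in, once; it reports no verdict.
The state is a dict: "clock": time; "joint_positions": joint angles; "dq": joint speeds; "tau": joint torques, N m; "ee_pos": TCP position; "ee_rot": TCP orientation; "wrist_force": force on the tool from outside, world axes, zero at the start; "ft_torque": the same for the moment, N m; "width": finger opening in m.
Only numpy, scipy, OpenCV 4.12 (cv2) and the standard library are available. Lean on these libraries where they do the work, as an engineer would, in place of code of your own. Each camera call takes 0.05 s, during which the arm holds its last target. There are 200 camera calls.

## Working session

There is one attempt and no reset: what is moved stays moved. The work goes in short steps, Python scripts to look and compute and a shell command to move; the robot and the scene stay as the last step left them, time stands still between calls to the robot, and variables do not carry over. Pictures are saved under pics/ and viewed, about 8 in all and at most 12, crops included, and the job is handed in when it is done.

```bash
ls; mkdir -p pics; cat > h.py <<'E'
import numpy as np, cv2
from scipy.spatial.transform import Rotation as R
from workcell import state, grab_frame, hand_in
def pts(g):
    "world point per pixel from depth"
    d=g["depth"]; v,u=np.indices(d.shape)
    c=np.stack([(u-g["cx"])/g["fx"]*d,(v-g["cy"])/g["fy"]*d,d],-1)
    Rm=cv2.Rodrigues(np.array(g["rvec"],float))[0]
    return (c-np.array(g["tvec"]).ravel())@Rm
def ray(g,u,v):
    Rm=cv2.Rodrigues(np.array(g["rvec"],float))[0]
    o=-Rm.T@np.array(g["tvec"]).ravel()
    return o,Rm.T@np.array([(u-g["cx"])/g["fx"],(v-g["cy"])/g["fy"],1.])
def on_plane(g,u,v,z):
    o,d=ray(g,u,v); return o+d*(z-o[2])/d[2]
def save(n,im): cv2.imwrite("pics/"+n,cv2.cvtColor(im,cv2.COLOR_RGB2BGR))
E
python3 - <<'E'
from h import *
import pickle
s=state(); print(s)
for n in("top","side"):
    g=grab_frame(n); save(n+"0.png",g["frame"]); pickle.dump(g,open(n+".pkl","wb"))
    hsv=cv2.cvtColor(g["frame"],cv2.COLOR_RGB2HSV)
    m=(((hsv[...,0]<8)|(hsv[...,0]>172))&(hsv[...,1]>140)&(hsv[...,2]>80)).astype(np.uint8)
    k,l,st,c=cv2.connectedComponentsWithStats(m); P=pts(g)
    print(n,ray(g,320,200),[(st[i].tolist(),c[i].round(1).tolist(),np.median(P[l==i],0).round(3)) for i in range(1,k) if st[i,4]>20])
E
```

```text
pics
{'clock': 0.0, 'joint_positions': array([-1.32558674e+00,  3.00462177e-01,  1.52160393e+00, -8.28941395e-07,
        1.32068921e+00, -6.65933025e-02]), 'dq': array([ 4.68291218e-04, -8.53838764e-04,  7.34527295e-04, -4.44410006e-05,
        7.68067818e-04, -4.27222321e-04]), 'tau': array([ 1.63111901e-03, -5.43502128e+01, -3.61793125e+01,  6.99331076e-05,
        4.00235396e-03, -3.50131508e-06]), 'ee_pos': array([ 0.16866849, -0.52324684,  0.23071654]), 'ee_rot': array([-3.14043251e+00, -7.65672162e-05,  3.11803049e-01]), 'wrist_force': array([ 0.14290013,  0.52538707, -0.46919671]), 'ft_torque': array([ 0.04258712, -0.02456815,  0.00383169]), 'width': 0.08548540906532749}
top (array([ 0.25924368, -0.0052908 ,  1.50655585]), array([ 0.19204629,  0.00966975, -0.98142561])) [([90, 133, 7, 7, 37], [92.8, 135.8], array([0.701, 0.682, 0.13 ])), ([411, 163, 10, 21, 127], [415.5, 173.6], array([ 0.614, -0.266,  0.141])), ([632, 207, 6, 8, 32], [634.4, 210.8], array([ 0.577, -1.084, -0.158]))]
side (array([ 0.25627452, -1.11156809,  1.07201231]), array([ 0.18484254,  0.75058698, -0.63444476])) [([55, 0, 19, 14, 180], [64.8, 5.3], array([-0.291,  1.117,  0.418])), ([366, 252, 19, 17, 213], [374.6, 260.0], array([ 0.616, -0.276,  0.135]))]
```

View pics/top0.png

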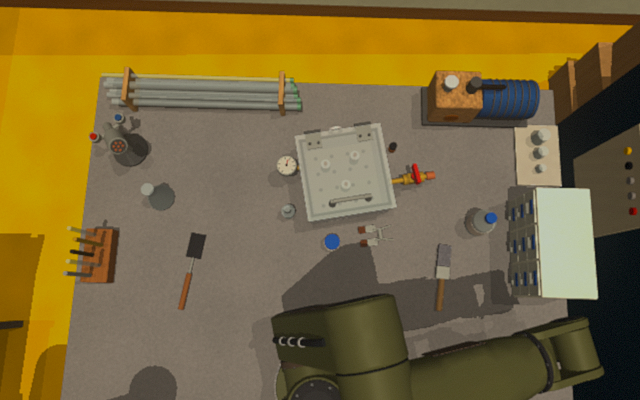

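View pics/side0.png

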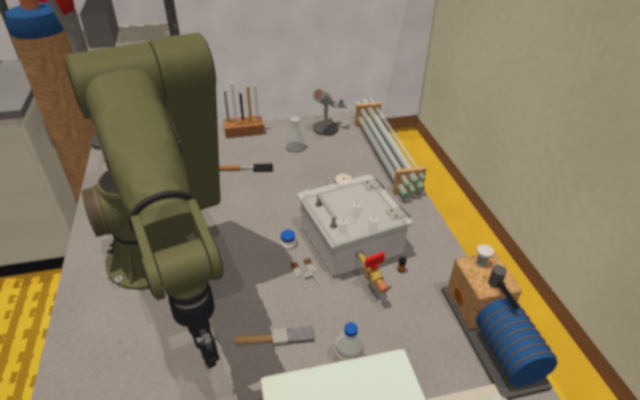

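The top view shows the chamber at about (346,172) px, turned slightly anticlockwise. The pull bar is at (350,202), the red vent blade at (415,173), and the jar, clamp and adapter are in front and to the left. The side view shows the vent at (374,260), the bar posts at (319,202) and (333,222), and the vial at (402,264).

```bash
python3 - <<'E'
from h import *
import pickle
for n in("top","side"):
    g=pickle.load(open(n+".pkl","rb")); P=pts(g); print(n,g["fx"],g["cx"],g["cy"])
    near=(abs(P[...,0]-.62)<.25)&(abs(P[...,1]+.05)<.2)&(g["depth"]>0)
    for nm,lo,hi in(("lid",.12,.155),("bar",.162,.19)):
        m=(near&(P[...,2]>lo)&(P[...,2]<hi)).astype(np.uint8)
        k,l,st,c=cv2.connectedComponentsWithStats(m)
        for i in range(1,k):
            if st[i,4]<10: continue
            q=P[l==i]; r=cv2.minAreaRect(q[:,:2].astype(np.float32)*1000)
            print(nm,st[i].tolist(),q.mean(0).round(4),r,np.percentile(q[:,2],[5,50,95]).round(3))
    hsv=cv2.cvtColor(g["frame"],cv2.COLOR_RGB2HSV)
    m=(((hsv[...,0]<8)|(hsv[...,0]>172))&(hsv[...,1]>140)&(hsv[...,2]>80))&near
    q=P[m]; v,u=np.nonzero(m)
    w=on_plane(g,u.mean(),v.mean(),.14)
    e=np.linalg.svd(q[:,:2]-q[:,:2].mean(0))[2][0]
    print("red",q.mean(0).round(4),np.percentile(q[:,2],[5,50,95]).round(3),w.round(4),"dir deg",np.degrees(np.arctan2(e[1],e[0])),np.ptp(q@np.r_[e,0]))
E
```

```text
top 487.32714336374073 326.1033585687201 201.86581957959072
lid [295, 121, 102, 101, 7569] [ 0.6163 -0.0606  0.1406] ((620.4267578125, -60.732208251953125), (268.8616027832031, 256.6228332519531), 10.95310115814209) [0.136 0.141 0.146]
lid [277, 157, 19, 16, 82] [0.6348 0.1092 0.1224] ((638.1819458007812, 108.38288116455078), (47.68113327026367, 39.870697021484375), 48.989200592041016) [0.12  0.122 0.125]
lid [277, 165, 5, 5, 10] [0.6244 0.1317 0.1216] ((625.6603393554688, 131.56297302246094), (14.662044525146484, 8.42862319946289), 16.479867935180664) [0.12  0.121 0.124]
bar [331, 193, 41, 11, 180] [ 0.5276 -0.0777  0.1799] ((528.2429809570312, -78.29320526123047), (12.723061561584473, 114.67747497558594), 10.174367904663086) [0.174 0.181 0.185]<stdin>:16: RuntimeWarning: Mean of empty slice.
  ret = ret.dtype.type(ret / rcount)
<stdin>:17: RuntimeWarning: Mean of empty slice.
  ret = um.true_divide(
<stdin>:18: RuntimeWarning: Mean of empty slice.
Traceback (most recent call last):
IndexError: index -1 is out of bounds for axis 0 with size 0
```

```bash
python3 -m handwheel '[[[1,-0.2,-0.1],[0,0,0]],[[1,-0.2,-0.1],[0,0,0]],[[1,-0.2,-0.1],[0,0,0]],[[1,-0.2,-0.1],[0,0,0]],[[1,-0.2,-0.1],[0,0,0]],[[1,-0.2,-0.1],[0,0,0]],[[1,-0.2,-0.1],[0,0,0]],[[1,-0.2,-0.1],[0,0,0]],[[1,-0.2,-0.1],[0,0,0]],[[1,-0.2,-0.1],[0,0,0]],[[1,-0.2,-0.1],[0,0,0]],[[1,-0.2,-0.1],[0,0,0]]]' 0
python3 - <<'E'
from h import *
import time
s=state(); print(s["clock"],s["ee_pos"],s["ee_rot"],s["width"])
g=grab_frame("wrist"); save("w1.png",g["frame"]); print({k:g[k] for k in g if k not in("frame","depth")})
E
```

```text
clock: 1.1
ee_pos: [0.4904, -0.3435, 0.2671]
ee_rot: [-3.141, 0.0, 0.312]
wrist_force: [-0.6, -0.6, -0.1]
width: 0.0429
1.1 [ 0.49042564 -0.34345881  0.2671009 ] [-3.14106990e+00  3.53689631e-04  3.11858099e-01] 0.042885968136664655
{'fx': 309.70691628693146, 'fy': 309.70691628693146, 'cx': 319.45682507540397, 'cy': 200.1103008657296, 'hand_eye': array([[ 2.65108928e-04, -9.57450540e-01, -2.88597284e-01,
         7.36716759e-02],
       [ 9.99999923e-01,  3.37167815e-04, -1.99976237e-04,
         7.03680727e-04],
       [ 2.88773072e-04, -2.88597209e-01,  9.57450556e-01,
        -1.41862457e-01],
       [ 0.00000000e+00,  0.00000000e+00,  0.00000000e+00,
         1.00000000e+00]])}
```

View pics/w1.png

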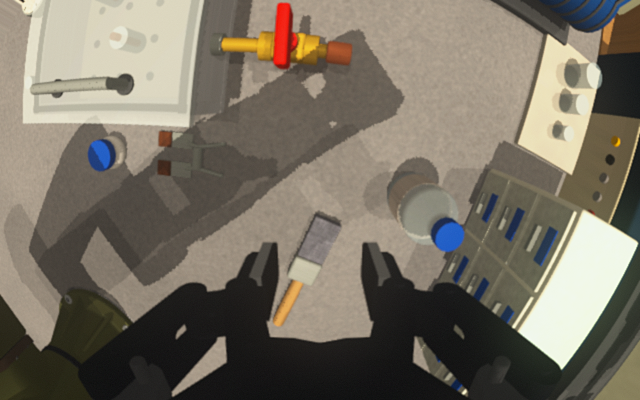

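Wrist view 1 shows the vent blade at (283,35) px and the bar from (33,89) to (125,84). The path is clear.

```bash
python3 -m handwheel '[[[0.8,-0.2,0],[0,0,0]],[[0.8,-0.2,0],[0,0,0]],[[0.8,-0.2,0],[0,0,0]],[[0.8,-0.2,0],[0,0,0]],[[0,0,0],[0,0,0]]]'
cat >> h.py <<'E'
def wray(s,g,u,v):
    "world origin, unit rays of wrist fisheye pixels"
    a=np.atleast_1d(u)-g["cx"]; b=np.atleast_1d(v)-g["cy"]; r=np.hypot(a,b)+1e-9; t=r/g["fx"]
    c=np.stack([np.sin(t)*a/r,np.sin(t)*b/r,np.cos(t)],-1)
    H=g["hand_eye"]; W=R.from_euler("xyz",s["ee_rot"]).as_matrix()
    return s["ee_pos"]+W@H[:3,3],(c@H[:3,:3].T)@W.T
def wplane(s,g,u,v,z):
    o,d=wray(s,g,u,v); return o+d*((z-o[2])/d[:,2])[:,None]
def tri(o1,d1,o2,d2):
    A=[];b=[]
    for o,d in((o1,d1),(o2,d2)):
        M=np.eye(3)-np.outer(d,d); A.append(M); b.append(M@o)
    return np.linalg.solve(sum(A),sum(b))
def redmask(f):
    h=cv2.cvtColor(f,cv2.COLOR_RGB2HSV)
    m=(((h[...,0]<5)|(h[...,0]>174))&(h[...,1]>190)&(h[...,2]>100)).astype(np.uint8)
    k,l,st,c=cv2.connectedComponentsWithStats(m); i=1+np.argmax(st[1:,4]); return l==i
E
python3 - <<'E'
from h import *
import pickle
s1=dict(ee_pos=np.array([0.49042564,-0.34345881,0.2671009]),ee_rot=[-3.1410699,3.5e-4,.3118581])
f1=cv2.cvtColor(cv2.imread("pics/w1.png"),cv2.COLOR_BGR2RGB)
s2=state(); g=grab_frame("wrist"); save("w2.png",g["frame"]); pickle.dump((s2,g),open("w2.pkl","wb"))
print(s2["clock"],s2["ee_pos"],s2["ee_rot"])
D=[]
for s,f in((s1,f1),(s2,g["frame"])):
    m=redmask(f); v,u=np.nonzero(m); p=wplane(s,g,u,v,.1445)
    r=cv2.minAreaRect(np.column_stack([u,v]).astype(np.float32)); print(m.sum(),u.mean(),v.mean(),r)
    r=cv2.minAreaRect(p[:,:2].astype(np.float32)*1000); print("plane",p.mean(0),r)
    o,d=wray(s,g,[u.mean()],[v.mean()]); D.append((o,d[0]))
print("tri",tri(*D[0],*D[1]))
P=np.median(g["depth"][redmask(g["frame"])]); print("depth",P)
E
```

```text
clock: 1.57
ee_pos: [0.5758, -0.2896, 0.2662]
ee_rot: [-3.14, 0.0, 0.315]
wrist_force: [-0.5, 0.2, 0.1]
width: 0.0427
1.5667 [ 0.57579566 -0.28962783  0.26623178] [-3.14030353e+00  2.49826358e-04  3.14813341e-01]
1063 283.52210724365005 35.98494825964252 ((285.66497802734375, 35.19035339355469), (21.87284278869629, 64.40733337402344), 4.085616588592529)
plane [ 0.6130309  -0.27268961  0.1445    ] ((614.794189453125, -274.0286865234375), (58.44933319091797, 18.658428192138672), 14.472393989562988)
907 311.2491730981257 141.83020948180817 ((311.5, 143.0), (64.0, 21.0), 90.0)
plane [ 0.61741488 -0.2692161   0.1445    ] ((616.3277587890625, -269.8150329589844), (55.35993576049805, 17.866649627685547), 18.128196716308594)
tri [ 0.61588224 -0.26954476  0.12818362]
depth 0.26223767
```

View pics/w2.png

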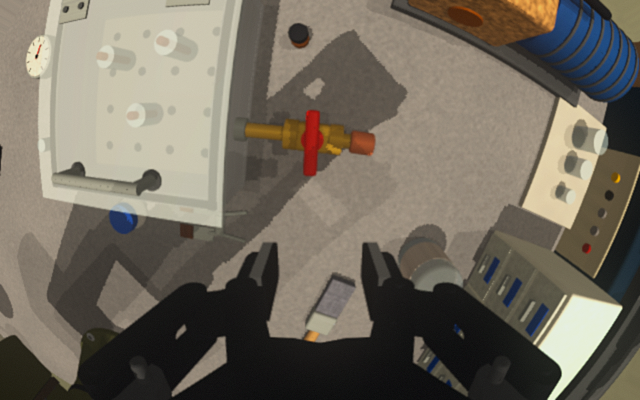

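View 2 has the blade upright at (311,143) px, in line with the tool's x, so the blade is at about 0.31 rad. The vial at (299,35) is well clear. Next I descend onto the blade.

```bash
python3 -m handwheel '[[[0.74,-0.1,0],[0,0,0]],[[0.74,-0.1,0],[0,0,0]],[[0,0,0.9],[0,0,0]],[[0,0,1],[0,0,0]],[[0,0,1],[0,0,0]],[[0,0,1],[0,0,0]],[[0,0,0.8],[0,0,0]],[[0,0,0.4],[0,0,0]],[[0,0,0],[0,0,0]],[[0,0,0],[0,0,0]]]'
python3 -c "
from h import *
s=state();print(s['ee_pos'],s['ee_rot'],s['wrist_force'],s['ft_torque'])"
```

```text
clock: 2.45
ee_pos: [0.6137, -0.2734, 0.115]
ee_rot: [3.141, -0.0, 0.311]
wrist_force: [0.3, -0.5, 0.3]
width: 0.0427
[ 0.61365886 -0.27337054  0.11502976] [ 3.14135294e+00 -1.86021411e-04  3.11409518e-01] [ 0.28151969 -0.4642305   0.3002904 ] [-0.04522126  0.03029366 -0.03718079]
```

```bash
python3 -m handwheel '[[[0.1,-0.1,0.1],[0,0,0]],[[0,0,0],[0,0,0]],[[0,0,0],[0,0,0]],[[0,0,0],[0,0,0]],[[0,0,0],[0,0,0]]]' 1 30
python3 -c "
from h import *
s=state();print(s['ee_pos'],s['ee_rot'],s['wrist_force'],s['ft_torque'],s['width'])"
```

```text
clock: 2.87
ee_pos: [0.6161, -0.2687, 0.1129]
ee_rot: [3.141, -0.001, 0.312]
wrist_force: [-2.4, 4.1, 6.0]
width: 0.0118
[ 0.61606034 -0.26871468  0.11293097] [ 3.14102896e+00 -1.30708904e-03  3.12209641e-01] [-2.35885572  4.06043693  5.99828945] [ 0.71530687  0.47617102 -0.04487234] 0.011761705283561524
```

```bash
python3 -m handwheel '[[[0,0,0],[0,0,-1]],[[0,0,0],[0,0,-1]],[[0,0,0],[0,0,-1]],[[0,0,0],[0,0,-1]],[[0,0,0],[0,0,-1]],[[0,0,0],[0,0,-1]],[[0,0,0],[0,0,-1]],[[0,0,0],[0,0,-1]],[[0,0,0],[0,0,0]],[[0,0,0],[0,0,0]]]'
python3 -c "
from h import *
s=state();print(s['ee_pos'],s['ee_rot'],s['wrist_force'],s['ft_torque'],s['width'])"
```

```text
clock: 3.7
ee_pos: [0.6159, -0.2686, 0.1129]
ee_rot: [3.141, -0.001, 1.011]
wrist_force: [-3.5, 6.4, 6.8]
width: 0.0118
[ 0.61592701 -0.26860482  0.11292891] [ 3.14082162e+00 -6.19884193e-04  1.01108943e+00] [-3.51963424  6.3943075   6.76278354] [0.93432579 0.67414331 0.08902657] 0.011797956807390403
```

```bash
python3 -m handwheel '[[[0,0,0],[0,0,-1]],[[0,0,0],[0,0,-1]],[[0,0,0],[0,0,-1]],[[0,0,0],[0,0,-1]],[[0,0,0],[0,0,-1]],[[0,0,0],[0,0,-1]],[[0,0,0],[0,0,-1]],[[0,0,0],[0,0,-1]],[[0,0,0],[0,0,0]],[[0,0,0],[0,0,0]]]'
python3 -c "
from h import *
s=state();print(s['ee_pos'],s['ee_rot'],s['wrist_force'],s['ft_torque'],s['width'])"
python3 -m handwheel '[[[0,0,0],[0,0,-0.5]],[[0,0,0],[0,0,0]],[[0,0,0],[0,0,0]]]'
python3 -c "
from h import *
s=state();print(s['ee_pos'],s['ee_rot'],s['wrist_force'],s['ft_torque'],s['width'])"
```

```text
clock: 4.53
ee_pos: [0.6158, -0.2685, 0.1129]
ee_rot: [3.141, -0.0, 1.709]
wrist_force: [-6.3, 5.1, 8.5]
width: 0.0113
[ 0.61576937 -0.26854235  0.11290955] [ 3.14103060e+00 -3.06851158e-04  1.70917838e+00] [-6.31878066  5.05524698  8.49553392] [1.00125383 0.92281256 0.02751419] 0.011290411290551406
clock: 4.78
ee_pos: [0.6158, -0.2686, 0.1129]
ee_rot: [3.141, -0.0, 1.752]
wrist_force: [-5.8, 5.5, 7.0]
width: 0.0116
[ 0.61576285 -0.26857962  0.11292836] [ 3.14100551e+00 -1.88839588e-04  1.75249067e+00] [-5.81110742  5.54236276  6.99381323] [0.96968238 0.895403   0.0666757 ] 0.011630810705360917
```

```bash
q='import h;s=h.state();print(s["ee_rot"][2],s["wrist_force"],s["ft_torque"],s["width"])'
python3 -m handwheel '[[[0,0,0],[0,0,-0.4]],[[0,0,0],[0,0,0]],[[0,0,0],[0,0,0]]]'; python3 -c "$q"
python3 -m handwheel '[[[0,0,0],[0,0,-0.4]],[[0,0,0],[0,0,0]],[[0,0,0],[0,0,0]]]'; python3 -c "$q"
```

```text
clock: 5.03
ee_pos: [0.6158, -0.2685, 0.1129]
ee_rot: [3.141, -0.0, 1.787]
wrist_force: [-6.4, 5.8, 7.5]
width: 0.0115
1.786654086687168 [-6.41953982  5.83558125  7.51944952] [ 1.06406691  0.92908971 -0.48691768] 0.01148329838934847
clock: 5.28
ee_pos: [0.6158, -0.2685, 0.113]
ee_rot: [3.141, -0.001, 1.821]
wrist_force: [-4.9, 5.8, 7.0]
width: 0.0119
1.8206865851221403 [-4.91150461  5.84123607  7.03102589] [ 1.10504736  0.9087798  -1.10590511] 0.011881080393407059
```

The torque about z rose once yaw passed about 1.77 rad, so the handle is at its stop. Next I release it, rise and look at the bar.

```bash
python3 -m handwheel '[[[0,0,0],[0,0,0]],[[0,0,0],[0,0,0]],[[0,0,0],[0,0,0]],[[0,0,-0.5],[0,0,0]],[[0,0,-1],[0,0,0]],[[0,0,-1],[0,0,0]],[[0,0,-1],[0,0,0]],[[0,0,-1],[0,0,0]],[[0,0,-0.9],[0,0,0.7]],[[0,0,0],[0,0,0]]]' 0
python3 -m handwheel '[[[1,-0.3,0],[0,0,0]],[[1,-0.3,0],[0,0,0]],[[1,-0.3,0],[0,0,0]],[[1,-0.3,0],[0,0,0]],[[0.8,-0.3,0],[0,0,0]],[[0,0,0],[0,0,0]],[[0,0,0],[0,0,0]]]'
python3 - <<'E'
from h import *
import pickle
s2=state(); g=grab_frame("wrist"); save("w3.png",g["frame"]); pickle.dump((s2,g),open("w3.pkl","wb"))
print(s2["clock"],s2["ee_pos"],s2["ee_rot"])
m=redmask(g["frame"]); v,u=np.nonzero(m)
if m.sum()>50: print(cv2.minAreaRect(wplane(s2,g,u,v,.1445)[:,:2].astype(np.float32)*1000))
E
```

```text
clock: 6.12
ee_pos: [0.6167, -0.2697, 0.2801]
ee_rot: [3.134, 0.006, 1.757]
wrist_force: [0.0, 0.9, 0.2]
width: 0.0425
clock: 6.7
ee_pos: [0.5442, -0.1354, 0.2739]
ee_rot: [3.141, 0.001, 1.762]
wrist_force: [0.2, -0.3, -0.3]
width: 0.0429
6.7 [ 0.54417659 -0.13544111  0.27390314] [3.14062182e+00 7.16288579e-04 1.76201464e+00]
((614.5670166015625, -266.75531005859375), (12.1424560546875, 55.94788360595703), 10.340306282043457)
```

View pics/w3.png

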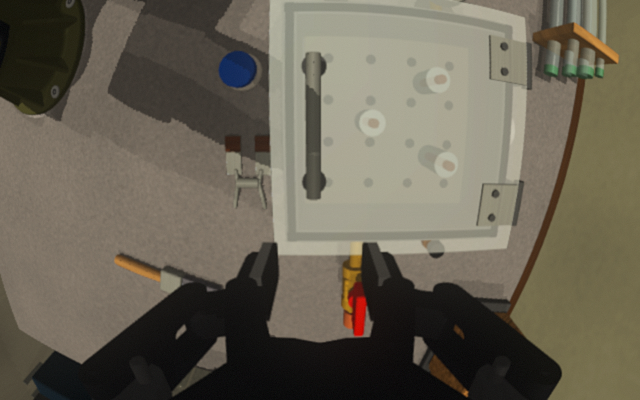

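View 3 shows the bar upright from (314,52) to (313,199) px, and the vent blade at (359,305) px now parallel to it, so the vent is open. Nothing nearby has moved.

```bash
python3 - <<'E'
from h import *
import pickle
D=[]
for n,(lo,hi,l,r) in(("w2",(160,200,45,165)),("w3",(45,210,295,335))) and (("w2",(160,200,45,165)),("w3",(45,210,295,335))):
    s,g=pickle.load(open(n+".pkl","rb")); v,u=np.indices((400,640)); o,d=wray(s,g,u.ravel(),v.ravel())
    W=R.from_euler("xyz",s["ee_rot"]).as_matrix(); ax=W@g["hand_eye"][:3,2]
    P=(o+d*(g["depth"].ravel()/(d@ax))[:,None]).reshape(400,640,3)
    m=(P[...,2]>.165)&(P[...,2]<.195)&(u>l)&(u<r)&(v>lo)&(v<hi); q=P[m]
    rc=cv2.minAreaRect(q[:,:2].astype(np.float32)*1000); print(n,m.sum(),q.mean(0),rc,q[:,2].max())
    c=cv2.minAreaRect(np.column_stack([u[m],v[m]]).astype(np.float32))[0]; print(c, wplane(s,g,[c[0]],[c[1]],.178))
    oo,dd=wray(s,g,[c[0]],[c[1]]); D.append((oo,dd[0]))
print(tri(*D[0],*D[1]))
s=state(); W=R.from_euler("xyz",s["ee_rot"]).as_matrix()
E
```

```text
w2 1160 [ 0.53135248 -0.08662818  0.17796197] ((528.5182495117188, -77.81179809570312), (12.443984985351562, 117.2447738647461), 10.975814819335938) 0.18181676585583073
(97.46214294433594, 182.81544494628906) [[ 0.53210491 -0.08801106  0.178     ]]
w3 2246 [ 0.52791763 -0.07626681  0.17884028] ((527.6713256835938, -77.78314208984375), (12.026514053344727, 116.83197784423828), 10.98354721069336) 0.18215812442712676
(312.5, 126.0) [[ 0.52788256 -0.07736696  0.178     ]]
[ 0.52702684 -0.07845313  0.16626321]
```

```bash
python3 -m handwheel '[[[1,-0.1,0],[0,0,0]],[[1,-0.1,0],[0,0,0]],[[0,0,0.5],[0,0,0]],[[0,0,1],[0,0,0]],[[0,0,1],[0,0,0]],[[0,0,0.9],[0,0,0]],[[0,0,0],[0,0,0]],[[0,0,0],[0,0,0]],[[0,0,0],[0,0,0]]]'
python3 - <<'E'
from h import *
s=state(); W=R.from_euler("xyz",s["ee_rot"]).as_matrix()
print(s["ee_pos"],s["ee_rot"],"units",W.T@(np.array([.528,-.078,.157])-s["ee_pos"])/.03)
E
```

```text
clock: 7.5
ee_pos: [0.528, -0.079, 0.1729]
ee_rot: [3.14, 0.001, 1.76]
wrist_force: [0.4, 1.0, 0.7]
width: 0.0429
[ 0.52800661 -0.07900473  0.17286489] [3.13992509e+00 7.46409672e-04 1.75984211e+00] units [0.03333045 0.00519531 0.52881441]
```

```bash
python3 -m handwheel '[[[0,0,0.3],[0,0,0]],[[0,0,0.2],[0,0,0]],[[0,0,0],[0,0,0]]]'
python3 -m handwheel '[[[0,0,0],[0,0,0]],[[0,0,0],[0,0,0]],[[0,0,0],[0,0,0]],[[0,0,0],[0,0,0]],[[0,0,0],[0,0,0]]]' 1 80
python3 -c "
from h import *
s=state();print(s['ee_pos'],s['ee_rot'],s['wrist_force'],s['ft_torque'],s['width'])"
```

```text
clock: 7.75
ee_pos: [0.5268, -0.0784, 0.1555]
ee_rot: [-3.141, -0.0, 1.76]
wrist_force: [0.7, 1.4, -0.8]
width: 0.043
clock: 8.17
ee_pos: [0.528, -0.0783, 0.1569]
ee_rot: [3.139, 0.001, 1.761]
wrist_force: [5.2, 0.8, -0.9]
width: 0.0096
[ 0.52796601 -0.07828133  0.15694116] [3.13900992e+00 5.89347617e-04 1.76056060e+00] [ 5.22621591  0.79603675 -0.90914745] [ 0.19762371 -0.87355733  0.05415516] 0.009644398916494615
```

```bash
q='import h;s=h.state();print(s["ee_pos"],s["wrist_force"],s["ft_torque"],s["width"])'
python3 -m handwheel '[[[0,0,-0.03],[0,0,0]],[[0,0.01,-0.03],[0,0,0]],[[0,0,0],[0,0,0]]]'; python3 -c "$q"
python3 -m handwheel '[[[0,0.01,-0.03],[0,0,0]],[[0,0,-0.03],[0,0,0]],[[0,0,0],[0,0,0]]]'; python3 -c "$q"
```

```text
clock: 8.42
ee_pos: [0.5281, -0.0782, 0.1578]
ee_rot: [3.14, 0.0, 1.761]
wrist_force: [9.6, -0.3, -10.0]
width: 0.0096
[ 0.52805985 -0.07824087  0.15782823] [ 9.63171701 -0.32927569 -9.95875424] [-0.03198376 -1.54606482 -0.03991155] 0.009620616044097169
clock: 8.67
ee_pos: [0.5281, -0.0782, 0.1586]
ee_rot: [3.141, -0.0, 1.76]
wrist_force: [14.4, -1.8, -19.6]
width: 0.0095
[ 0.52813175 -0.07820597  0.15855474] [ 14.38624228  -1.75253097 -19.59832753] [-0.22465411 -2.05365038  0.00657527] 0.009533471819076746
```

```bash
q='import h;s=h.state();print(s["ee_pos"],s["wrist_force"],s["ft_torque"],s["width"])'
python3 -m handwheel '[[[0,0.05,-0.02],[0,0,0]],[[0,0.02,-0.03],[0,0,0]],[[0,0,0],[0,0,0]]]'; python3 -c "$q"
python3 -m handwheel '[[[0,0.01,-0.03],[0,0,0]],[[0,0.01,-0.03],[0,0,0]],[[0,0,0],[0,0,0]]]'; python3 -c "$q"
```

```text
clock: 8.92
ee_pos: [0.5282, -0.0781, 0.1588]
ee_rot: [-3.136, -0.001, 1.76]
wrist_force: [0.3, -5.9, -22.6]
width: 0.0093
[ 0.52819249 -0.07814536  0.15883626] [  0.26691708  -5.92028412 -22.60644882] [-0.91389488 -0.02811948 -0.00608318] 0.009264402155497446
clock: 9.17
ee_pos: [0.5289, -0.0781, 0.1621]
ee_rot: [-3.137, -0.001, 1.76]
wrist_force: [-9.5, -3.5, -2.3]
width: 0.0088
[ 0.52894144 -0.07806101  0.16205202] [-9.53273855 -3.53796185 -2.30900134] [-0.54897887  1.5890946   0.0276722 ] 0.008795081763697228
```

```bash
python3 -m handwheel '[[[0,-0.02,-0.05],[0,0,0]],[[0,0,-0.05],[0,0,0]],[[0,0,-0.05],[0,0,0]],[[0,0,-0.05],[0,0,0]],[[0,0,0],[0,0,0]]]'
python3 - <<'E'
from h import *
import pickle
s=state();print(s["ee_pos"],s["wrist_force"],s["ft_torque"],s["width"])
g=grab_frame("wrist"); pickle.dump((s,g),open("w4.pkl","wb")); gs=grab_frame("side"); pickle.dump(gs,open("side4.pkl","wb"))
a=g["frame"]; b=cv2.resize(gs["frame"][150:330,240:460],(660,540))
save("w4.png",a); save("s4.png",b)
E
```

```text
clock: 9.58
ee_pos: [0.5306, -0.0778, 0.1698]
ee_rot: [3.139, 0.001, 1.761]
wrist_force: [8.1, -0.9, -8.9]
width: 0.0091
[ 0.53055161 -0.07775481  0.16976722] [ 8.06423672 -0.92500903 -8.87241573] [-0.0887343  -0.9715308   0.03895037] 0.009099871378843128
```

View pics/w4.png

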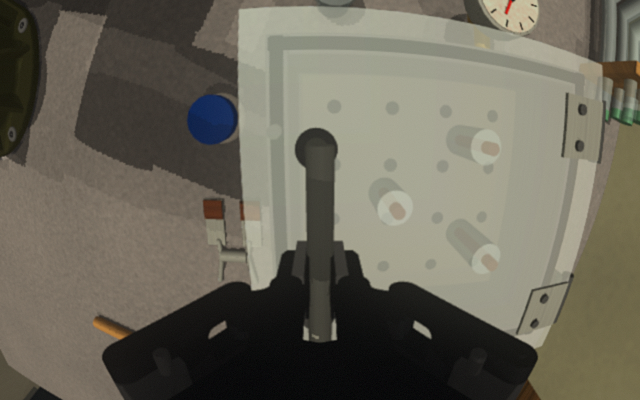

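View pics/s4.png

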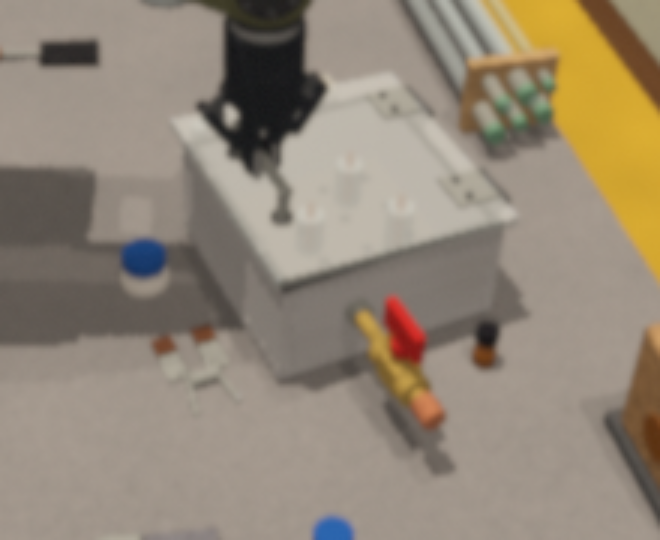

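Both pictures show the fingers closed round the bar, at wrist (320,270) px. The lid has lifted at its front corner, crop (285,285) px. The vent blade is still open and nothing has been disturbed. I lift the rest of the way.

```bash
python3 -m handwheel '[[[0,0.04,-0.08],[0,0,0]],[[0,0.03,-0.08],[0,0,0]],[[0,0.03,-0.08],[0,0,0]],[[0,0.03,-0.08],[0,0,0]],[[0,0.02,-0.06],[0,0,0]],[[0,0,0],[0,0,0]],[[0,0,0],[0,0,0]]]'
cat > lid.py <<'E'
from h import *
s=state();print(s["clock"],s["ee_pos"],s["ee_rot"],s["wrist_force"],s["ft_torque"],s["width"])
# kinematic angle from the tool's rise since grasping
print("kin",[(th,(.041*np.cos(th)+.222*np.sin(th)-.041)*1e3) for th in(.1,.115,.13)],"rise mm",(s["ee_pos"][2]-.1569)*1e3)
g=grab_frame("wrist"); v,u=np.indices((400,640)); o,d=wray(s,g,u.ravel(),v.ravel())
ax=R.from_euler("xyz",s["ee_rot"]).as_matrix()@g["hand_eye"][:3,2]
P=(o+d*(g["depth"].ravel()/(d@ax))[:,None])
y=.1916; C=np.array([.528,-.078])+.09*np.array([np.cos(y),np.sin(y)])
p=P[:,:2]-C; cx=p@[np.cos(y),np.sin(y)]; cy=p@[-np.sin(y),np.cos(y)]; z=P[:,2]
b=(z>.185)&(abs(cx+.085)<.025)&(cy>.03)&(cy<.05); print("bar top part",b.sum(),P[b].mean(0),z[b].max(), "cx",cx[b].mean())
m=(z>.135)&(z<.185)&(abs(cy-.06)<.06)&(cx<.11)&(cx>-.135)
for lo in np.arange(-.13,.1,.04):
    k=m&(cx>lo)&(cx<lo+.04)
    if k.sum()>20: print(round(lo+.02,3),k.sum(),np.median(z[k]).round(4))
k=m&(cx<-.105)|m&(cx>.0)
f=np.polyfit(cx[k],z[k],1); print("slope",-np.arctan(f[0]),"front z",np.polyval(f,-.13))
E
python3 lid.py
```

```text
clock: 10.27
ee_pos: [0.5334, -0.0772, 0.1805]
ee_rot: [-3.139, -0.0, 1.76]
wrist_force: [-5.9, -4.7, -5.9]
width: 0.0093
10.2667 [ 0.53339778 -0.07716936  0.18054437] [-3.13926931e+00 -3.01621477e-04  1.76037838e+00] [-5.93532614 -4.6804197  -5.93669374] [-0.67375024  1.45419912  0.03653931] 0.009281626484280818
kin [(0.1, np.float64(21.958189271994907)), (0.115, np.float64(25.202950980276217)), (0.13, np.float64(28.43281730387857))] rise mm 23.644374500119277
bar top part 1413 [ 0.52616359 -0.03743847  0.20224766] 0.20498488526352499 cx -0.08407867990191012
-0.11 15625 0.1654
-0.07 13839 0.1608
-0.03 13442 0.1568
0.01 10115 0.1526
0.05 7259 0.1483
0.09 5305 0.1449
slope 0.10508080428069341 front z 0.16738928153537985
```

```bash
python3 -m handwheel '[[[0,-0.01,-0.06],[0,0,0]],[[0,0,0],[0,0,0]],[[0,0,0],[0,0,0]],[[0,0,0],[0,0,0]],[[0,0,0],[0,0,0]],[[0,0,0],[0,0,0]]]'; python3 lid.py
python3 - <<'E'
from h import *
g=grab_frame("side"); save("s5.png",cv2.resize(g["frame"][140:340,220:480],(780,600)))
E
```

```text
clock: 10.82
ee_pos: [0.5339, -0.0771, 0.1824]
ee_rot: [3.142, 0.0, 1.76]
wrist_force: [2.5, -2.4, -8.9]
width: 0.0092
10.8167 [ 0.53389843 -0.07708372  0.18237909] [3.14156008e+00 3.91857312e-05 1.76043308e+00] [ 2.50483222 -2.44901349 -8.87365704] [-0.49115373  0.30130839  0.01471172] 0.00921933255689364
kin [(0.1, np.float64(21.958189271994907)), (0.115, np.float64(25.202950980276217)), (0.13, np.float64(28.43281730387857))] rise mm 25.47908815307351
bar top part 1391 [ 0.52668429 -0.03720919  0.20415296] 0.20715541794418446 cx -0.08352384587287054
-0.11 15685 0.1674
-0.07 13695 0.1625
-0.03 13330 0.1583
0.01 10010 0.1536
0.05 7181 0.149
0.09 5234 0.1453
slope 0.11367271609973602 front z 0.16965120977365195
```

View pics/s5.png

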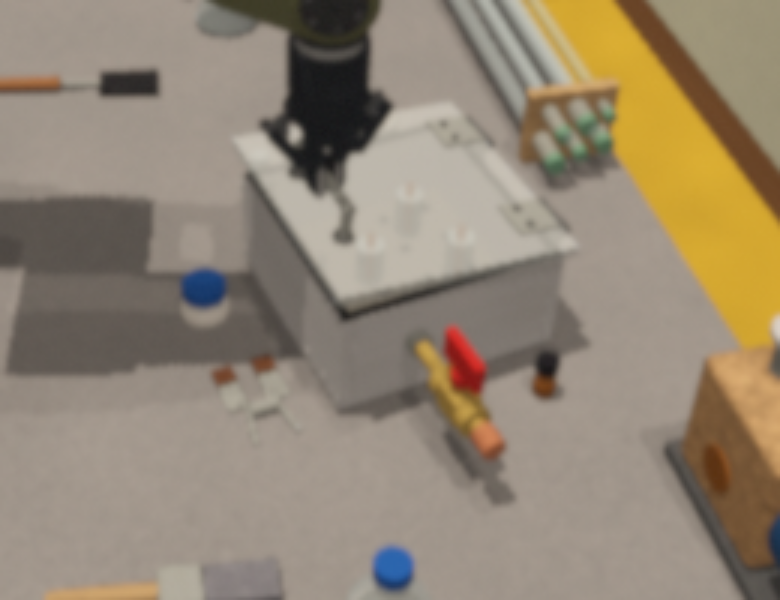

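The picture shows the lid ajar with a dark gap along its front edge, crop (345,305) px. The bar is held, the vent blade at (465,358) px is open, and the glassware and tools are in place. The lid angle is 0.114 rad, about 30 mm at the front edge, and it is steady, so I hand in.

```bash
python3 -c "
from h import *
print(hand_in()); s=state(); print(s['clock'],s['ee_pos'],s['wrist_force'],s['width'])"
```

```text
the job is handed in; nothing more can be done
None
the job is handed in; nothing more can be done
```

I opened the vent, then broke the lid free, and handed in while still holding it ajar by the bar. The job took about 11 s of the 45 s allowed.

- **Vent:** I turned the red handle anticlockwise until the torque rose at its stop. The wrist view afterwards measured the blade within about 1° of the chamber's y axis, and it was still open in the last picture.
- **Lid:** I gripped the bar with 80 N. The gasket let go at about 23 N of lift, with a step of only about 3 mm at the bar.
- **Hold:** the final lid angle was 0.114 rad by wrist-camera depth and about 0.116 rad from the tool's rise, so about 30 mm at the front edge. Wrist force was about 9 N.
- **Surroundings:** the bystanders visible in the last side view stood undisturbed. That view does not show the joint adapter, and only the foot of the flask.

Two readings disagreed:
- **Bar height:** triangulating the bar gave 166 mm against 175 mm in the text. Depth put the bar's top at 182 mm, which agrees with the text, and I used the depth.
- **Finger opening:** it read about 9 mm on the 12 mm bar, though the bar was visibly held and lifted with the tool.

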